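# Nest the parts-washing baskets on the bench hook

### The arm

A 6-joint arm with a two-finger parallel gripper is mounted at the origin on the work surface. World frame = base frame: x ahead of the robot, y to its left, z up, the work surface at z = 0. Lengths are in m, angles in rad, forces in N, time in s.
With the tool pointing down it reaches from about 0.35 to 0.975 m from the base axis. Payload 4.9 kg.
Tool frame: the origin (TCP) lies on the centre line of the jaws, within the pads' length; the fingertips stand ctrl.tcp_to_tips ahead of it and the grasp point (between the pads) lies 3 mm ahead of it (ctrl.tcp_to_tips is the distance from the TCP to the fingertips, in m); z points along the fingers, y is the direction in which the jaws open and shut (so a half turn about z gives the same grasp; the last joint's range is limited). The gripper opens to 85 mm and grips with 20 to 120 N. Pads are 22 mm wide; open, the fingers measure 114 mm over their backs; the gripper's body (76 mm by 85 mm) begins 54 mm behind the grasp point. The pads swing forward as they close: fully open they stand 13 mm farther back than shut.
Start: joints at [1.144, 0.053, 1.613, -0, 1.476, -0.119], TCP at [0.189, 0.596, 0.253] pointing down, gripper open.
Joint ranges: [-3.01, 3.01], [-1.01, 2.22], [0.06, 2.58], [-1.02, 4.17], [0.09, 2.62], [-3.14, 3.14]. Speed limits (rad/s): [2.57, 2.57, 3.14, 3.14, 3.14, 3.14].

### API

Orientations are given as a rotation vector (axis times angle).
In Python, from station import ctrl, vision gives the robot as it stands.
- The arm moves only by the tool jog_arm, never from a script. Its argument "deltas" is a list of rows, each a list of 7 numbers: the turn, a rotation vector about the tool's x, y, z in rad, then the shift along the tool's x, y, z in cm, then the opening, from 0 (shut) to 1 (fully open). A call has 1 to 12 rows; each row shifts and turns the commanded pose from where the row before left it, along the tool's axes as they then stand; what a row does not reach is not made up. A row lasts 1/12 s, in which the tool goes at most 41.7 mm and 7.16 degrees, less where a joint would pass 70% of its speed; a pose out of reach is approached as far as the arm can. A call with a gripper value outside its range is refused whole. The fingers move at their own pace and stop on an object; "grip_force" is the grip in N (left out, the last holds). Time passes only in rows, so rows that do not move let the fingers close. It gives the time, the measured TCP pose, the force and the opening at its end, in the units of the state.
- ctrl.get_obs(): the state, without advancing time (a new reading comes with each control period).
- vision.get_image(name): name is "side" or "top" or "wrist"; returns (picture, depth): 420x560x3 uint8, red, green, blue; 420x560 float32, m along the optical axis (not along the pixel's ray), 0 where there is no reading.
- vision.calibration(name): a dict with "fx", "fy", "cx", "cy" (pixels), "rvec" (rotation vector, rad) and "tvec" (3), from world to camera coordinates, as OpenCV has them; the wrist camera has in their place "hand_eye" (4x4, takes a point from camera to tool coordinates, whose origin is the TCP and whose axes are the flange's). Camera axes: x right, y down, z forward; pixel columns grow to the right and rows downward; lengths in m; the calibration is good to about 2 mm. A picture is of the moment at which its call begins: read the wrist's pose just before it. calibration takes no time and is no camera call.
- ctrl.finish_job(): hands the job in, once; it reports no verdict.
The state is a dict: "t": time; "q": joint angles; "dq": joint speeds; "effort": joint torques, N m; "tool_pos": TCP position; "tool_rot": TCP orientation; "contact_force": force on the tool from outside, world axes, zero at the start; "wrist_torque": the same for the moment, N m; "opening": finger opening in m.
Only numpy, scipy, OpenCV 4.12 (cv2) and the standard library are available. Lean on these libraries where they do the work, as an engineer would, in place of code of your own. Each camera call takes 0.05 s, during which the arm holds its last target. There are 200 camera calls.

### The job

Hang the three steel parts-washing baskets from the rack on the hook by the eyes of their handles, the largest first, then the middle one, then the smallest, open sides towards the hook's free end. Slide each one along the hook against what is behind it, pressing gently and pausing a moment as you feel it seat, so that they nest eye to eye with no gaps and the whole stack has been pressed up to the rubber stop; never force the stop, and let go. Leave everything else on the bench where it is.

Things in the scene. Friction and masses are not known exactly. Their poses are not given: they have to be found in the camera images.
- basket_l_eye (a point): Centre of the eye of the large basket, on its handle's mid-plane, 140 mm above the basket's underside. Eye (same on all): upright slot 14 mm wide (y), 26 high (z), open along x. Handle at the eye: 30 mm wide (y), 8 thick (x), top 21 mm above this point. A boss, 22 wide, reaches 16 mm behind (+x); so hung baskets touch 20 mm apart.
- basket_l: The large parts-washing basket: plain steel shallow dish 120 mm wide (y), 90 high (z), 34 deep (x), standing on edge, open side to -x, flat handle rising from its upper edge. Origin: middle of its underside, 13 mm behind (+x) the eye's point. Dish centre 95 mm below the eye. 0.1 to 0.35 kg. Starts in any slot of the rack, may lean 0.1 rad.
- basket_m_eye (a point): Centre of the eye of the middle basket, on its handle's mid-plane, 132 mm above the basket's underside. Eye and handle exactly as on the large basket. Gripped by the handle's two edges at the eye (fingers closing along y, grasp point at this height), the hook passes between the fingers.
- basket_m: The middle parts-washing basket: plain steel shallow dish 96 mm wide (y), 74 high (z), 34 deep (x), standing on edge, open side to -x, flat handle rising from its upper edge. Origin: middle of its underside, 13 mm behind (+x) the eye's point. Dish centre 95 mm below the eye. 0.1 to 0.35 kg. Starts in any slot of the rack, may lean 0.1 rad.
- basket_s_eye (a point): Centre of the eye of the small basket, on its handle's mid-plane, 124 mm above the basket's underside. Eye and handle exactly as on the large basket.
- basket_s: The small parts-washing basket: plain steel shallow dish 72 mm wide (y), 58 high (z), 34 deep (x), standing on edge, open side to -x, flat handle rising from its upper edge. Origin: middle of its underside, 13 mm behind (+x) the eye's point. Dish centre 95 mm below the eye. 0.1 to 0.35 kg. Starts in any slot of the rack, may lean 0.1 rad.
- hook_tip (a point): Free end of the hook, on the axis of its straight part: a level round steel bar 10 mm thick, 215 mm above the table, running from here along this frame's +x for 180 mm to its post. Its last 10 mm bend up into a lip: its top here is 13 mm above the axis, its underside at most 5 mm below. A hung eye's centre lies 8 mm below the axis.
- stand: Hook, post (20 mm thick, top 15 mm above the bar's axis) and stop; origin under the post, hook along -x. Stop: dark ring on the bar, sprung rubber face 32 mm wide, gives 8 N per mm for 4 mm. Its face is 105 to 145 mm from the hook's tip, left anywhere and not measured: feel for it. Press baskets home with about 12 N (10 at least, for a moment: friction takes some); over 22 N between baskets, or 40 N on hook or stop, harms them.
- rack: Grey plastic rack, 205 mm (x) by 145 mm (y), origin under its centre; three upright slots 37 mm wide, 64 mm apart along x, slot floor 6 mm above the table, slot walls up to 48 mm. The baskets stand in it in any order, their axes along the rack's.
- spray_can: Grey spray can, 52 mm across, 150 mm tall; origin under its centre. Leave alone.
- relay: Black relay, 28 mm square, 28 mm tall; origin under its centre. Leave alone.
- screwdriver: Black-handled screwdriver lying on the table. Leave alone.
- throttle: Aluminium throttle body, 70 by 90 mm, 80 mm tall; origin under its centre. Leave alone.
- coil: Black ignition coil, 44 mm across, 70 mm tall; origin under its centre. Leave alone.
- fuse_tray: Low grey divided tray, 110 by 150 mm, 30 mm tall; origin under its centre. Leave alone.

How it is judged:
By the outcome, as a careful person would: the job done as asked, in the order asked, and still so for the second after the job is handed in, with the robot touching nothing.
It also fails if it takes over 72 s, if anything falls off the work surface, if the arm or the gripper's body presses on something with over 40 N, if the wrist force passes 120 N, or if a joint passes its speed limit or range.

## Working session

There is one attempt and no reset: what is moved stays moved. The work goes in short steps, Python scripts to look and compute and a tool call to move; the robot and the scene stay as the last step left them, time stands still between calls to the robot, and variables do not carry over. Pictures are saved under pics/ and viewed, about 8 in all and at most 12, crops included, and the job is handed in when it is done.

Besides the shell and the picture viewer there is one more tool, called after "Request:" as name(argument=value, ...) on one line, values as JSON. jog_arm: Moves the arm, as the interface text tells. Its arguments: {"type":"object","properties":{"deltas":{"type":"array"},"grip_force":{"type":"number"}},"required":["deltas"]}

```bash
mkdir -p pics; ls; cat > h.py <<'E'
import numpy as np, cv2
from scipy.spatial.transform import Rotation as R
from station import ctrl, vision
def pose():
    o=ctrl.get_obs(); return R.from_rotvec(o["tool_rot"]).as_matrix(), np.array(o["tool_pos"])
def cam(name):
    """K params, R_wc (cam->world), origin"""
    c=vision.calibration(name)
    if name=="wrist":
        Rt,p=pose(); H=np.array(c["hand_eye"]); return c,Rt@H[:3,:3],Rt@H[:3,3]+p
    Rw=R.from_rotvec(np.ravel(c["rvec"])).as_matrix(); return c,Rw.T,-Rw.T@np.ravel(c["tvec"])
def grab(name,fn=None):
    k=cam(name); im,d=vision.get_image(name)
    if fn: cv2.imwrite("pics/"+fn,im[:,:,::-1])
    return im,d,k
def cloud(d,k):
    c,Rw,o=k; v,u=np.mgrid[:d.shape[0],:d.shape[1]]
    P=np.stack([(u-c["cx"])/c["fx"]*d,(v-c["cy"])/c["fy"]*d,d],-1)
    return P@Rw.T+o
def ray(k,u,v):
    c,Rw,o=k; return o,Rw@np.array([(u-c["cx"])/c["fx"],(v-c["cy"])/c["fy"],1.])
E
python3 - <<'E'
from h import *
o=ctrl.get_obs(); print(o, ctrl.tcp_to_tips)
for n in("top","side"):
    im,d,k=grab(n,n+"1.png"); np.savez(f"{n}1.npz",im=im,d=d); print(n,k[0],k[2])
print(vision.calibration("wrist"))
E
```

```text
pics
{'t': 0.0, 'q': array([ 1.14400208e+00,  5.33406322e-02,  1.61430658e+00, -2.05159316e-05,
        1.47599851e+00, -1.19015970e-01]), 'dq': array([ 2.42179160e-04,  4.01293107e-04,  2.07560515e-03, -1.16047606e-05,
       -8.26789080e-04,  5.93421126e-04]), 'effort': array([ 6.87654992e-04, -3.93674076e+01, -3.70175421e+01, -7.49842172e-06,
        7.14581736e-03, -1.74710704e-05]), 'tool_pos': array([0.18910961, 0.59509098, 0.25206552]), 'tool_rot': array([-0.48146596, -3.10393818,  0.00311372]), 'contact_force': array([ 0.00341939, -0.4512021 ,  0.38917298]), 'wrist_torque': array([ 0.00595878, -0.02464449, -0.01683132]), 'opening': 0.08521601790207296} 0.022
top {'fx': 530.5937894726013, 'fy': 530.5937894726013, 'cx': 281.86798822049207, 'cy': 213.8483703700452, 'rvec': array([ 2.16751845, -2.12412412,  0.14303714]), 'tvec': array([-0.07738827,  0.60773351,  1.58702355])} [ 0.38241119 -0.07811037  1.65578777]
side {'fx': 457.12159930046073, 'fy': 457.12159930046073, 'cx': 277.63655756817155, 'cy': 209.28505236459674, 'rvec': array([ 2.21850395, -0.93595598,  0.35825426]), 'tvec': array([-0.47700523,  0.38422019,  0.89275026])} [ 0.10116872 -0.5873985   0.90381971]
{'fx': 350.2078496351669, 'fy': 350.2078496351669, 'cx': 285.26693364919277, 'cy': 212.25215981341742, 'hand_eye': array([[-1.32450986e-04, -9.45345309e-01, -3.26070897e-01,
         8.47795730e-02],
       [ 9.99999913e-01, -2.54556901e-04,  3.31808815e-04,
        -3.71173468e-04],
       [-3.96677503e-04, -3.26070824e-01,  9.45345260e-01,
        -1.20880629e-01],
       [ 0.00000000e+00,  0.00000000e+00,  0.00000000e+00,
         1.00000000e+00]])}
```

View pics/top1.png

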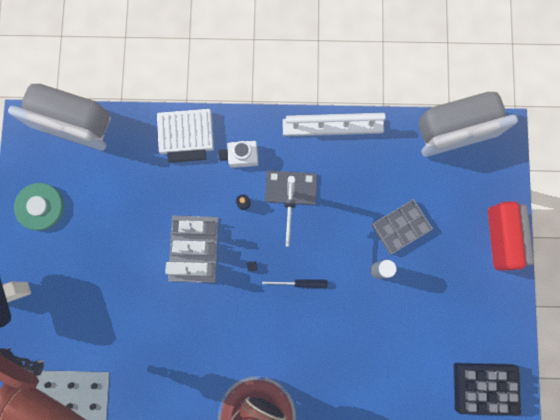

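View pics/side1.png

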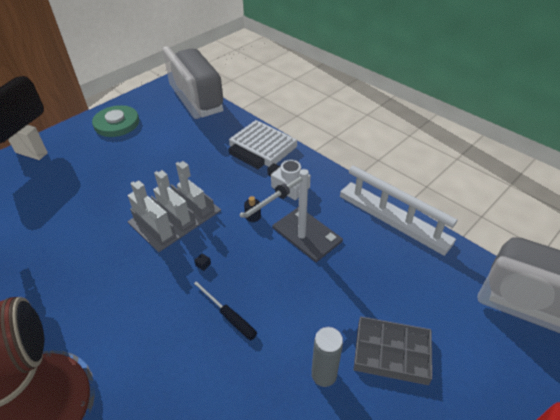

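The top view shows the rack at about (193,250). Its baskets run large (near slot, row 268), middle (row 247), small (row 227). The hook's tip is at about (288,245) and its post at (291,182). The side view agrees: the eyes are at (138,188), (160,177) and (183,168), the tip is at (243,216), and the dark stop is near (282,190).

```bash
python3 - <<'E'
from h import *
for n in("top","side"):
    z=np.load(n+"1.npz"); d=z["d"]; k=cam(n); P=cloud(d,k); ok=d>0
    X,Y,Z=P[...,0],P[...,1],P[...,2]
    if n=="top": print("rack px",P[250,193],"tip",P[243,288],"mid",P[220,289],"post",P[182,291])
    # rack region
    r=ok&(X>.3)&(X<.62)&(Y>.05)&(Y<.32)
    for lo,hi in((.03,.055),(.08,.105),(.12,.155),(.155,.19)):
        m=(r&(Z>lo)&(Z<hi)).astype(np.uint8)
        nn,L,S,C=cv2.connectedComponentsWithStats(m)
        for i in range(1,nn):
            if S[i,4]>15:
                q=P[L==i]; print(n,lo,S[i,4],"px",C[i].round(0),"med",np.median(q,0).round(4),"lo",np.percentile(q,3,0).round(4),"hi",np.percentile(q,97,0).round(4))
    h=ok&(X>.3)&(X<.75)&(Y>-.2)&(Y<.04)&(Z>.19)&(Z<.25)
    m,L,S,C=cv2.connectedComponentsWithStats(h.astype(np.uint8))
    for i in range(1,m):
        if S[i,4]>15:
            q=P[L==i]; b=q[(Z[L==i]<.23)]; 
            print(n,"hook",S[i,4],q.min(0).round(4),q.max(0).round(4))
            for x in np.arange(q[:,0].min(),q[:,0].max(),.02):
                s=q[(q[:,0]>=x)&(q[:,0]<x+.02)]
                if len(s): print("   ",s.mean(0).round(4),len(s),(s[:,1].min(),s[:,1].max(),s[:,2].max()))
    s=P[ok&(X>.3)&(X<.7)&(abs(Y)<.3)&(abs(Z)<.02)][:,2]; print("table",np.median(s))
E
```

```text
rack px [0.4904343  0.19737961 0.07527503] tip [ 0.50485395 -0.08479237  0.21850496] mid [ 0.56793458 -0.08633253  0.21777174] post [ 0.6711401  -0.08976659  0.23073052]
top 0.03 125 px [196. 225.] med [0.5834 0.1891 0.0453] lo [0.5418 0.1485 0.0337] hi [0.5873 0.2667 0.0519]
top 0.03 37 px [179. 233.] med [0.5445 0.2438 0.0485] lo [0.5429 0.2161 0.0399] hi [0.5467 0.2727 0.0527]
top 0.03 25 px [189. 240.] med [0.5225 0.2161 0.0481] lo [0.5216 0.1813 0.0416] hi [0.5234 0.2496 0.0534]
top 0.03 101 px [195. 251.] med [0.4811 0.1815 0.0464] lo [0.478  0.1478 0.0307] hi [0.5207 0.2694 0.0527]
top 0.03 55 px [190. 261.] med [0.4576 0.2063 0.0484] lo [0.4556 0.1484 0.0407] hi [0.4592 0.2717 0.0538]
top 0.03 78 px [192. 274.] med [0.417  0.1912 0.0467] lo [0.4144 0.1532 0.0319] hi [0.4443 0.2721 0.0531]
top 0.08 90 px [196. 245.] med [0.5076 0.1865 0.0829] lo [0.4853 0.1643 0.0803] hi [0.5168 0.2119 0.0896]
top 0.08 26 px [175. 247.] med [0.4962 0.2514 0.083 ] lo [0.4857 0.2434 0.0804] hi [0.5097 0.2588 0.0869]
top 0.08 394 px [186. 267.] med [0.4389 0.2016 0.0964] lo [0.4204 0.1542 0.0879]
[... 3922 characters left out ...]
  [ 0.6031 -0.0883  0.2201] 130 (np.float64(-0.10087486552008273), np.float64(-0.07062036548292594), np.float64(0.2323807056916941))
    [ 0.6194 -0.0913  0.2217] 50 (np.float64(-0.09963559520182252), np.float64(-0.07877890938203269), np.float64(0.22868699322567898))
    [ 0.6409 -0.0884  0.2178] 34 (np.float64(-0.09290777911141168), np.float64(-0.08207490496308467), np.float64(0.2217590015432146))
    [ 0.6656 -0.0903  0.2125] 91 (np.float64(-0.09792258245783719), np.float64(-0.08114348775850888), np.float64(0.23174486334453004))
    [ 0.6765 -0.0929  0.2189] 71 (np.float64(-0.09999124616807747), np.float64(-0.07875110173046884), np.float64(0.23162986922729067))
table 2.1314461195021117e-05
```

```bash
python3 - <<'E'
from h import *
for n in("top","side"):
    d=np.load(n+"1.npz")["d"]; P=cloud(d,cam(n)); X,Y,Z=P[...,0],P[...,1],P[...,2]
    m=(d>0)&(X>.35)&(X<.65)&(Y>.1)&(Y<.32)&(Z>.035)&(Z<.056)
    print(n,"rack",cv2.minAreaRect(P[m][:,:2].astype(np.float32)*1000))
    for w,(a,b) in {"far":(.572,.6),"near":(.40,.425)}.items():
        q=P[m&(X>a)&(X<b)]; print(w,len(q),np.polyfit(q[:,1],q[:,0],1))
    h=(d>0)&(X>.505)&(X<.59)&(Y>-.11)&(Y<-.06)&(Z>.2)&(Z<.24); print("hook fit",np.polyfit(P[h][:,0],P[h][:,1],1))
Rt,p=pose(); print(Rt.round(4))
# desired tool: z down, y axis along world y rotated by yaw
for yaw in(-.04,0,.04):
    y=np.array([-np.sin(yaw),np.cos(yaw),0]);z=np.array([0,0,-1.]);T=np.c_[np.cross(y,z),y,z]
    print(yaw,R.from_matrix(Rt.T@T).as_rotvec().round(4),"shift cm of (.40,.21,.33) in tool",(Rt.T@(np.array([.40,.21,.33])-p)*100).round(2))
E
```

```text
top rack ((501.3863220214844, 211.28567504882812), (131.0091094970703, 173.59046936035156), 89.22923278808594)
far 71 [0.01779548 0.58109883]
near 66 [0.00315306 0.4161105 ]
hook fit [-0.0435914  -0.05937825]
side rack ((496.3065185546875, 211.8174591064453), (133.6098175048828, 173.7854766845703), 89.22614288330078)
far 52 [-0.06671197  0.58977835]
near 171 [0.0109491 0.4113086]
hook fit [-0.03356455 -0.06640437]
[[-9.530e-01  3.029e-01 -8.000e-04]
 [ 3.029e-01  9.530e-01 -1.700e-03]
 [ 2.000e-04 -1.900e-03 -1.000e+00]]
-0.04 [-0.0018 -0.0004 -0.2678] shift cm of (.40,.21,.33) in tool [-31.76 -30.33  -7.73]
0 [-0.0018 -0.0005 -0.3078] shift cm of (.40,.21,.33) in tool [-31.76 -30.33  -7.73]
0.04 [-0.0018 -0.0005 -0.3478] shift cm of (.40,.21,.33) in tool [-31.76 -30.33  -7.73]
```

Request:
jog_arm(deltas=[[0,0,-0.103,0,0,-2.6,1],[0,0,-0.103,0,0,-2.6,1],[0,0,-0.102,0,0,-2.6,1],[0,0,0,-1.9,-3.5,0,1],[0,0,0,-1.9,-3.5,0,1],[0,0,0,-1.9,-3.5,0,1],[0,0,0,-1.9,-3.5,0,1],[0,0,0,-1.9,-3.5,0,1],[0,0,0,-1.9,-3.5,0,1],[0,0,0,-1.9,-3.5,0,1]])

```text
t: 0.93
tool_pos: [0.3226, 0.3488, 0.3308]
tool_rot: [0.001, -3.141, 0.001]
contact_force: [1.3, 0.7, 1.0]
opening: 0.0854
```

Request:
jog_arm(deltas=[[0,0,0,-1.9,-3.5,0,1],[0,0,0,-1.9,-3.5,0,1],[0,0,0,-1.9,-3.5,0,1],[0,0,0,-1.9,-3.5,0,1],[0,0,0,0,0,0,1],[0,0,0,0,0,0,1],[0,0,0,0,0,0,1]])

```text
t: 1.52
tool_pos: [0.3982, 0.2107, 0.3309]
tool_rot: [-0.001, -3.141, -0.0]
contact_force: [0.4, 0.5, 0.6]
opening: 0.0855
```

```bash
python3 - <<'E'
from h import *
im,d,k=grab("wrist","w1.png"); np.savez("w1.npz",im=im,d=d,Rw=k[1],o=k[2]); print(pose(),k[2])
P=cloud(d,k); X,Y,Z=P[...,0],P[...,1],P[...,2]
for nm,a,b in(("L",.40,.455),("M",.465,.52),("S",.53,.585)):
    r=(d>0)&(X>a)&(X<b)&(abs(Y-.212)<.03)
    for lo in np.arange(.1,.18,.01):
        q=P[r&(Z>lo)&(Z<lo+.01)]
        if len(q)>20: print(nm,lo.round(2),len(q),"min",np.percentile(q,2,0).round(4),"max",np.percentile(q,98,0).round(4))
E
```

```text
(array([[-9.99999107e-01, -1.12935198e-03, -7.14210377e-04],
       [-1.12950658e-03,  9.99999339e-01,  2.16095143e-04],
       [ 7.13965858e-04,  2.16901655e-04, -9.99999722e-01]]), array([0.39796308, 0.21128992, 0.33099647])) [0.3134568  0.21054645 0.45187459]
L 0.1 83 min [0.4155 0.1992 0.1009] max [0.4163 0.2281 0.1098]
L 0.11 85 min [0.4155 0.2001 0.1103] max [0.4164 0.2284 0.1198]
L 0.12 88 min [0.4154 0.1997 0.1201] max [0.4165 0.2281 0.1298]
L 0.13 209 min [0.4156 0.2    0.1302] max [0.4249 0.2275 0.1392]
L 0.14 59 min [0.4154 0.1994 0.1403] max [0.4165 0.2286 0.1496]
L 0.15 68 min [0.4153 0.1996 0.1502] max [0.4167 0.2283 0.1598]
L 0.16 682 min [0.4157 0.2    0.1614] max [0.4352 0.2278 0.1684]
M 0.1 116 min [0.4802 0.1984 0.1001] max [0.4815 0.2277 0.1098]
M 0.11 120 min [0.4802 0.1987 0.1103] max [0.4817 0.2273 0.1199]
M 0.12 265 min [0.4802 0.1993 0.1208] max [0.4945 0.2266 0.1292]
M 0.13 75 min [0.4801 0.1983 0.1305] max [0.4814 0.2277 0.1399]
M 0.14 78 min [0.4801 0.1985 0.1406] max [0.4817 0.2272 0.1497]
M 0.15 575 min [0.4804 0.199  0.1509] max [0.5006 0.2272 0.1599]
M 0.16 31 min [0.4803 0.1987 0.16  ] max [0.488  0.2268 0.161 ]
S 0.1 130 min [0.5427 0.1977 0.1002] max [0.5444 0.2265 0.1097]
S 0.11 309 min [0.5429 0.198  0.1107] max [0.5631 0.2251 0.1193]
S 0.12 80 min [0.5427 0.1971 0.1202] max [0.5446 0.2262 0.1295]
S 0.13 87 min [0.5427 0.1974 0.1304] max [0.5445 0.2264 0.1398]
S 0.14 281 min [0.543  0.1979 0.1408] max [0.5626 0.2251 0.1499]
S 0.15 238 min [0.543 0.197 0.15 ] max [0.5603 0.2258 0.1526]
```

View pics/w1.png

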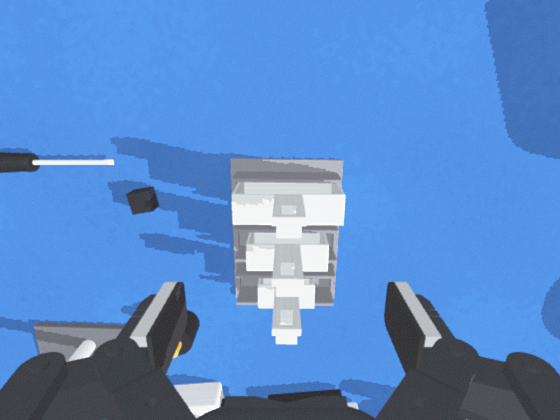

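The wrist view shows L, M and S handles at rows about 205, 265 and 320, column 288, all upright. Measured eyes: L (0.4196, 0.2138, 0.1465), M (0.4845, 0.213, 0.138), S (0.547, 0.212, 0.131). The rack's yaw is about -0.014. Next I grip L.

Request:
jog_arm(deltas=[[0,0,0.015,-2.15,0.25,1,1],[0,0,0,0,0,3.8,1],[0,0,0,0,0,3.8,1],[0,0,0,0,0,3.8,1],[0,0,0,0,0,3.3,1],[0,0,0,0,0,2.5,1],[0,0,0,0,0,0,1],[0,0,0,0,0,0,1],[0,0,0,0,0,0,1]])

```text
t: 2.32
tool_pos: [0.4206, 0.2144, 0.1513]
tool_rot: [0.02, 3.139, 0.001]
contact_force: [0.1, -0.0, 1.5]
opening: 0.0855
```

```bash
cat > near.py <<'E'
from h import *
import sys
# handle in tool frame from the wrist depth at the current pose
im,d,k=grab("wrist",sys.argv[1]); Rt,p=pose(); P=(cloud(d,k)-p)@Rt
m=(d>0)&(abs(P[...,0])<.03)&(abs(P[...,1])<.025)&(P[...,2]>-.03)&(P[...,2]<.02)
q=P[m]; print("pos",p,"n",len(q),"tool-frame lo",np.percentile(q,2,0).round(4),"hi",np.percentile(q,98,0).round(4))
print(ctrl.get_obs()["contact_force"].round(1))
E
python3 near.py w2.png
```

```text
pos [0.42120301 0.21434025 0.15203459] n 6500 tool-frame lo [-0.0136 -0.015  -0.016 ] hi [0.0059 0.0135 0.0194]
[-0.6 -0.1  0.6]
```

Request:
jog_arm(deltas=[[0,0,0,0.15,-0.05,0.25,1],[0,0,0,0,0,0,0.3],[0,0,0,0,0,0,0.2],[0,0,0,0,0,0,0.2],[0,0,0,0,0,0,0.2],[0,0,0,0,0,0,0.2],[0,0,0,0,0,0,0.2],[0,0,0,0,0,0,0.2]], grip_force=60)

```text
t: 3.03
tool_pos: [0.4186, 0.2128, 0.1472]
tool_rot: [0.023, 3.141, 0.001]
contact_force: [-0.0, 1.0, 1.8]
opening: 0.0291
```

Request:
jog_arm(deltas=[[0,0,0,0,0,-1.0,0.2],[0,0,0,0,0,-2.5,0.2],[0,0,0,0,0,-3,0.2],[0,0,0.024,0,0,-3,0.2],[0,0,0,-0.28,-2.5,0,0.2],[0,0,0,-0.28,-3.8,0,0.2],[0,0,0,-0.28,-4,0,0.2],[0,0,0,-0.28,-4,0,0.2],[0,0,0,-0.28,-4,0,0.2],[0,0,0,-0.28,-4,0,0.2],[0,0,0,-0.28,-3.8,0,0.2],[0,0,0,-0.28,-3,0,0.2]])

```text
t: 4.03
tool_pos: [0.4284, -0.0815, 0.2415]
tool_rot: [-0.064, -3.14, 0.001]
contact_force: [0.6, -0.1, -4.2]
opening: 0.0292
```

Request:
jog_arm(deltas=[[0,0,0,0,0,0.6,0.2],[0,0,0,0,0,0.6,0.2],[0,0,0,0,0,0.4,0.2],[0,0,0,0,0,0,0.2],[0,0,0,0,0,0,0.2],[0,0,0,0,0,0,0.2]])

```text
t: 4.53
tool_pos: [0.4295, -0.078, 0.2258]
tool_rot: [-0.058, -3.141, -0.0]
contact_force: [0.3, -0.5, -3.6]
opening: 0.0291
```

```bash
python3 - <<'E'
from h import *
im,d,k=grab("wrist","w3.png"); Rt,p=pose(); np.savez("w3.npz",im=im,d=d,Rt=Rt,p=p); print(p,Rt.round(4)); W=cloud(d,k);P=(W-p)@Rt
print(ctrl.get_obs()["contact_force"])
m=(d>0)&(abs(P[...,0])<.03)&(abs(P[...,1])<.0125)&(P[...,2]>-.03)&(P[...,2]<.02)
q=P[m]; print("handle tool",len(q),np.percentile(q,2,0).round(4),np.percentile(q,98,0).round(4))
h=(d>0)&(W[...,0]>.48)&(W[...,0]<.6)&(abs(W[...,1]+.083)<.03)&(W[...,2]>.2)&(W[...,2]<.24)
v,u=np.where(h); print("hook n",h.sum(), (u.min(),u.max(),v.min(),v.max()) if len(u) else 0)
for a in np.arange(.48,.6,.015):
    s=W[h&(W[...,0]>=a)&(W[...,0]<a+.015)]
    if len(s)>5: print(a.round(3),s.min(0).round(4),s.max(0).round(4))
E
```

```text
[ 0.42967943 -0.07814223  0.22606829] [[-9.993e-01  3.700e-02  4.000e-04]
 [ 3.700e-02  9.993e-01 -1.000e-04]
 [-4.000e-04 -1.000e-04 -1.000e+00]]
[-0.29387618  0.42870096 -2.48284845]
handle tool 6346 [-0.0163 -0.0119 -0.0207] [0.0035 0.0119 0.0179]
hook n 0 0
```

View pics/w3.png

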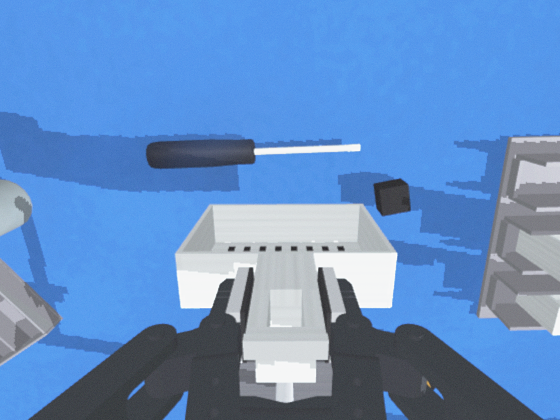

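The wrist view shows L held squarely: handle at (288,320), dish at rows 205–305, columns 178–396. The hook is hidden behind it. I'll compare the held handle and the hook in the fixed views, so the calibration error cancels.

```bash
python3 - <<'E'
from h import *
Rt,p=pose(); ex=p; print("eye~",p, ctrl.get_obs()["contact_force"].round(1))
tiles=[]
for n in("top","side"):
    im,d,k=grab(n); c,Rw,o=k; P=cloud(d,k); np.savez(n+"2.npz",im=im,d=d,p=p)
    T=(P-p)@Rt
    # dish walls & handle in tool frame
    for nm,z0,z1,wy in(("rim",.045,.060,.075),("dish",.06,.13,.075),("handle",-.021,.04,.025)):
        q=T[(d>0)&(abs(T[...,1])<wy)&(T[...,0]<.012)&(T[...,0]>-.04)&(T[...,2]>z0)&(T[...,2]<z1)]
        if len(q)>10: print(n,nm,len(q),np.percentile(q,[1,99],0).round(4).tolist())
    X,Y,Z=P[...,0],P[...,1],P[...,2]
    h=(d>0)&(X>.488)&(X<.6)&(Y>-.11)&(Y<-.06)&(Z>.2)&(Z<.24)
    print("hook",np.polyfit(P[h][:,0],P[h][:,1],1) if h.sum()>30 else h.sum(), P[h].min(0) if h.sum() else 0)
    uv=Rw.T@(p-o); u,v=uv[0]/uv[2]*c["fx"]+c["cx"],uv[1]/uv[2]*c["fy"]+c["cy"]; print("eye px",u,v)
    a,b=int(v)-65,int(u)-70; tiles.append(cv2.resize(im[a:a+150,b:b+150,::-1],(400,400),interpolation=cv2.INTER_CUBIC)); print("crop org",b,a)
cv2.imwrite("pics/c1.png",np.hstack(tiles))
E
```

```text
eye~ [ 0.42967943 -0.07814223  0.22606829] [-0.3  0.4 -2.5]
hook [-0.03814539 -0.06226687] [ 0.49638132 -0.08900329  0.21071525]
eye px 285.0051064239886 270.68947309735097
crop org 215 205
side rim 501 [[-0.0312, -0.0598, 0.0458], [0.0031, 0.0584, 0.0587]]
side dish 446 [[-0.0313, -0.0605, 0.0608], [0.0027, 0.0606, 0.1294]]
side handle 214 [[-0.0079, -0.0246, -0.0205], [0.0119, 0.0214, 0.0392]]
hook [-0.03696882 -0.06460048] [ 0.4927484  -0.09070375  0.21036684]
eye px 215.1769024536439 231.13110560109524
crop org 145 166
```

View pics/c1.png

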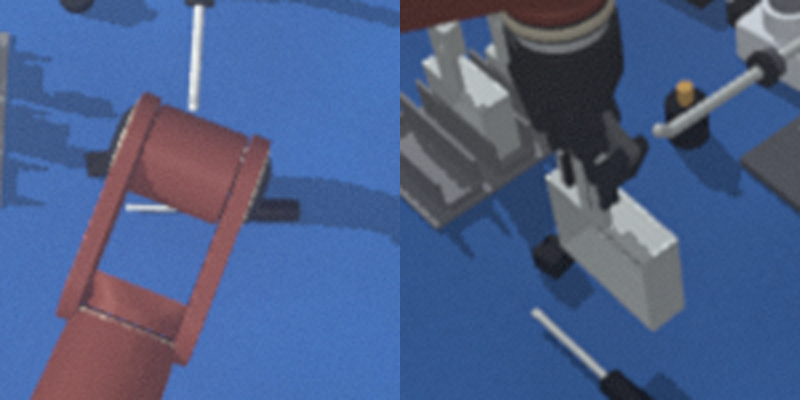

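```bash
python3 - <<'E'
from h import *
for n,f in(("top","top1"),("side","side1"),("top","top2"),("side","side2")):
    d=np.load(f+".npz")["d"]; k=cam(n); c,Rw,o=k; P=cloud(d,k)
    m=(d>0)&(P[...,0]>.5)&(P[...,0]<.597)&(abs(P[...,1]+.083)<.02)&(P[...,2]>.2)&(P[...,2]<.226)
    v,u=np.where(m); D=np.stack([(u-c["cx"])/c["fx"],(v-c["cy"])/c["fy"],np.ones(len(u))],-1)@Rw.T
    q=o+D*((.215-o[2])/D[:,2])[:,None]
    a=np.polyfit(q[:,0],q[:,1],1); r=q[:,1]-np.polyval(a,q[:,0]); print(f,len(u),a,"y@.5",np.polyval(a,.5),"y@.58",np.polyval(a,.58),"w",np.percentile(r,[1,99]))
E
```

```text
top1 122 [-0.04184885 -0.0602395 ] y@.5 -0.08116391884247459 y@.58 -0.08451182652597185 w [-0.00487967  0.00485687]
side1 191 [-0.0325994  -0.06479695] y@.5 -0.08109665480789195 y@.58 -0.08370460710675197 w [-0.00610336  0.00594476]
top2 120 [-0.04120803 -0.06053757] y@.5 -0.08114158208232806 y@.58 -0.08443822423301299 w [-0.00494363  0.00479669]
side2 191 [-0.03283373 -0.0647294 ] y@.5 -0.08114626304060085 y@.58 -0.08377296121920554 w [-0.00603576  0.00597812]
```

The hook axis agrees in both views: y is -0.0811 at x = 0.50 and -0.0841 at x = 0.58, with yaw -0.037. I'll line up and approach the tip.

Request:
jog_arm(deltas=[[0,0,0,-1,-0.03,0.35,0.2],[0,0,0,-1,0,0.35,0.2],[0,0,0,-1,0,0,0.2],[0,0,0,-0.5,0,0,0.2],[0,0,0,0,0,0,0.2],[0,0,0,0,0,0,0.2],[0,0,0,0,0,0,0.2]])

```text
t: 5.27
tool_pos: [0.4642, -0.0806, 0.2189]
tool_rot: [-0.061, -3.141, 0.0]
contact_force: [0.1, -0.9, -2.7]
opening: 0.0289
```

```bash
cat > st.py <<'E'
from h import *
for i in range(1):
    o=ctrl.get_obs(); Rt,p=pose()
    print("pos",p.round(4),"y err to hook",(p[1]-(-.0811-.0375*(p[0]-.5))).round(4),"yaw",np.arctan2(-Rt[0,1],Rt[1,1]).round(4),"F",o["contact_force"].round(1),"T",o["wrist_torque"].round(2),"t",o["t"])
E
python3 st.py
```

```text
pos [ 0.4642 -0.0806  0.2189] y err to hook -0.0008 yaw -0.0387 F [ 0.1 -0.9 -2.7] T [-0.    0.    0.04] t 5.2667
```

Request:
jog_arm(deltas=[[0,0,0,-0.5,0.05,0,0.2],[0,0,0,-0.5,0,0,0.2],[0,0,0,-0.4,0,0,0.2],[0,0,0,-0.2,0,0,0.2],[0,0,0,-0.2,0,0,0.2],[0,0,0,-0.2,0,0,0.2]])

```text
t: 5.77
tool_pos: [0.4847, -0.0809, 0.2188]
tool_rot: [-0.061, -3.141, -0.0]
contact_force: [-0.2, 0.8, -3.9]
opening: 0.0291
```

Request:
jog_arm(deltas=[[0,0,0,-0.2,0,0,0.2],[0,0,0,-0.2,0,0,0.2],[0,0,0,-0.2,0,0,0.2],[0,0,0,-0.2,0,0,0.2]])

```text
t: 6.1
tool_pos: [0.4926, -0.0812, 0.2188]
tool_rot: [-0.061, -3.141, 0.0]
contact_force: [0.6, -0.8, -2.6]
opening: 0.0291
```

Request:
jog_arm(deltas=[[0,0,0,-0.3,0,0,0.2],[0,0,0,-0.3,0,0,0.2],[0,0,0,-0.3,0,0,0.2],[0,0,0,-0.3,0,0,0.2],[0,0,0,-0.3,0,0,0.2],[0,0,0,-0.3,0,0,0.2]])

```text
t: 6.6
tool_pos: [0.5108, -0.0819, 0.2188]
tool_rot: [-0.061, -3.141, -0.0]
contact_force: [0.9, -0.6, -3.8]
opening: 0.0287
```

Request:
jog_arm(deltas=[[0,0,0,-0.4,0,0,0.2],[0,0,0,-0.4,0,0,0.2],[0,0,0,-0.3,0,0.3,0.2],[0,0,0,-0.3,0,0.3,0.2],[0,0,0,-0.3,0,0.2,0.2],[0,0,0,0,0,0,0.2]])

```text
t: 7.1
tool_pos: [0.5275, -0.0825, 0.2098]
tool_rot: [-0.061, -3.14, -0.001]
contact_force: [0.3, 0.2, -3.5]
opening: 0.029
```

```bash
python3 st.py
```

```text
pos [ 0.5275 -0.0825  0.2098] y err to hook -0.0003 yaw -0.0388 F [ 0.3  0.2 -3.5] T [-0.01  0.05 -0.02] t 7.1
```

Request:
jog_arm(deltas=[[0,0,0,-0.5,0,0,0.2],[0,0,0,-0.5,0,0,0.2],[0,0,0,-0.5,0,0,0.2],[0,0,0,-0.5,0,0,0.2],[0,0,0,-0.5,0,0,0.2],[0,0,0,-0.5,0,0,0.2],[0,0,0,-0.5,0,0,0.2],[0,0,0,-0.5,0,0,0.2],[0,0,0,-0.4,0,0,0.2],[0,0,0,-0.2,0,0,0.2],[0,0,0,-0.1,0,0,0.2],[0,0,0,0,0,0,0.2]])

```text
t: 8.1
tool_pos: [0.5745, -0.0844, 0.2108]
tool_rot: [-0.061, -3.141, -0.0]
contact_force: [-0.2, -0.4, -2.7]
opening: 0.029
```

Request:
jog_arm(deltas=[[0,0,0,-0.15,0,0,0.2],[0,0,0,-0.15,0,0,0.2],[0,0,0,-0.15,0,0,0.2],[0,0,0,-0.1,0,0,0.2],[0,0,0,0,0,0,0.2]])

```text
t: 8.52
tool_pos: [0.5801, -0.0846, 0.2109]
tool_rot: [0.061, 3.141, -0.0]
contact_force: [0.6, 0.7, -3.0]
opening: 0.0292
```

Request:
jog_arm(deltas=[[0,0,0,-0.1,0,0,0.2],[0,0,0,-0.1,0,0,0.2],[0,0,0,-0.1,0,0,0.2],[0,0,0,0,0,0,0.2]])

```text
t: 8.85
tool_pos: [0.5831, -0.0847, 0.2109]
tool_rot: [0.061, 3.141, -0.0]
contact_force: [-0.1, -0.0, -3.7]
opening: 0.029
```

Request:
jog_arm(deltas=[[0,0,0,-0.1,0,0,0.2],[0,0,0,-0.1,0,0,0.2],[0,0,0,0,0,0,0.2]])

```text
t: 9.1
tool_pos: [0.5851, -0.0848, 0.2108]
tool_rot: [0.061, 3.141, -0.0]
contact_force: [-0.3, 0.3, -3.2]
opening: 0.0295
```

Request:
jog_arm(deltas=[[0,0,0,-0.1,0,0,0.2],[0,0,0,-0.1,0,0,0.2],[0,0,0,0,0,0,0.2]])

```text
t: 9.35
tool_pos: [0.586, -0.0849, 0.2108]
tool_rot: [-0.061, -3.138, -0.0]
contact_force: [-5.7, 0.2, -0.3]
opening: 0.029
```

Request:
jog_arm(deltas=[[0,0,0,-0.05,0,0,0.2],[0,0,0,0,0,0,0.2],[0,0,0,0,0,0,0.2]])

```text
t: 9.6
tool_pos: [0.5862, -0.0849, 0.2108]
tool_rot: [-0.061, -3.137, -0.0]
contact_force: [-6.9, 0.0, 0.8]
opening: 0.0291
```

Request:
jog_arm(deltas=[[0,0,0,-0.03,0,0,0.2],[0,0,0,0,0,0,0.2],[0,0,0,0,0,0,0.2]])

```text
t: 9.85
tool_pos: [0.5863, -0.0849, 0.2108]
tool_rot: [-0.061, -3.137, -0.0]
contact_force: [-7.9, 0.2, 0.8]
opening: 0.0294
```

Request:
jog_arm(deltas=[[0,0,0,-0.06,0,0,0.2],[0,0,0,-0.06,0,0,0.2],[0,0,0,0,0,0,0.2],[0,0,0,0,0,0,0.2]])

```text
t: 10.18
tool_pos: [0.5868, -0.0849, 0.2108]
tool_rot: [-0.061, -3.135, -0.0]
contact_force: [-11.4, 0.2, 2.9]
opening: 0.0291
```

```bash
python3 st.py
```

```text
pos [ 0.5868 -0.0849  0.2108] y err to hook -0.0005 yaw -0.039 F [-11.4   0.2   2.9] T [ 0.05  1.54 -0.09] t 10.1833
```

Request:
jog_arm(deltas=[[0,0,0,-0.05,0,0,0.2],[0,0,0,0,0,0,0.2],[0,0,0,0,0,0,0.2],[0,0,0,0,0,0,0.2],[0,0,0,0,0,0,0.2]])

```text
t: 10.6
tool_pos: [0.587, -0.0849, 0.2108]
tool_rot: [-0.061, -3.134, -0.001]
contact_force: [-12.8, 1.4, 2.5]
opening: 0.0293
```

Request:
jog_arm(deltas=[[0,0,0,0.1,0,0,0.2],[0,0,0,0.05,0,0.1,0.2],[0,0,0,0,0,0.1,0.2],[0,0,0,0,0,0.1,0.2],[0,0,0,0,0,0,0.2]])

```text
t: 11.02
tool_pos: [0.5864, -0.0849, 0.2079]
tool_rot: [-0.061, -3.136, -0.0]
contact_force: [-8.6, -0.1, 1.8]
opening: 0.0288
```

Request:
jog_arm(deltas=[[0,0,0,0.05,0,0,0.2],[0,0,0,0,0,0,0.3],[0,0,0,0,0,0,0.4],[0,0,0,0,0,0,0.6],[0,0,0,0,0,0,0.8],[0,0,0,0,0,0,0.8],[0,0,0,0,0,0,0.8]])

```text
t: 11.6
tool_pos: [0.5878, -0.085, 0.2083]
tool_rot: [0.061, 3.14, -0.0]
contact_force: [-0.0, 0.5, -0.7]
opening: 0.0684
```

```bash
python3 st.py; python3 near.py w4.png
```

```text
pos [ 0.5878 -0.085   0.2083] y err to hook -0.0006 yaw -0.0388 F [-0.   0.5 -0.7] T [-0.04 -0.02  0.  ] t 11.6
pos [ 0.5877318  -0.08492657  0.20819193] n 9971 tool-frame lo [-0.0214 -0.0144 -0.0225] hi [0.0273 0.0143 0.0155]
[ 0.7 -0.4 -0.7]
```

Request:
jog_arm(deltas=[[0,0,0,0,0,-1,0.9],[0,0,0,0,0,-2.5,1],[0,0,0,0,0,-3,1],[0,0,-0.025,0,0,-2.5,1],[0,0,0,1.34,3.7,0,1],[0,0,0,1.34,3.7,0,1],[0,0,0,1.34,3.7,0,1],[0,0,0,1.34,3.7,0,1],[0,0,0,1.34,3.7,0,1],[0,0,0,1.34,3.7,0,1],[0,0,0,1.34,3.7,0,1],[0,0,0,1.34,3.7,0,1]])

```text
t: 12.65
tool_pos: [0.4835, 0.2142, 0.299]
tool_rot: [0.022, 3.14, 0.001]
contact_force: [0.8, -0.4, 0.4]
opening: 0.0855
```

Request:
jog_arm(deltas=[[0,0,0,0,0,3,1],[0,0,0,0,0,3.5,1],[0,0,0,0,0,3.5,1],[0,0,0,0,0,2,1],[0,0,0,0,0,0,1],[0,0,0,0,0,0,1],[0,0,0,0,0,0,1]])

```text
t: 13.23
tool_pos: [0.4856, 0.2129, 0.1803]
tool_rot: [0.022, 3.138, 0.002]
contact_force: [-0.1, 0.5, 0.6]
opening: 0.0855
```

```bash
python3 st.py; python3 near.py w5.png; python3 - <<'E'
from h import *
for n in("side",):
    im,d,k=grab(n,"s5.png"); P=cloud(d,k); X,Y,Z=P[...,0],P[...,1],P[...,2]
    m=(d>0)&(X>.5)&(X<.66)&(abs(Y+.085)<.09)
    for a,b in((.06,.1),(.1,.14),(.16,.2),(.2,.23)):
        q=P[m&(Z>a)&(Z<b)]; print(a,len(q),np.percentile(q,[2,98],0).round(4).tolist())
    cv2.imwrite("pics/s5c.png",cv2.resize(im[150:290,190:380,::-1],(760,560),interpolation=cv2.INTER_CUBIC))
E
```

```text
pos [0.4856 0.2129 0.1803] y err to hook 0.2934 yaw -0.0139 F [-0.1  0.5  0.6] T [ 0.01  0.03 -0.  ] t 13.2333
pos [0.48593653 0.21290906 0.18086041] n 6 tool-frame lo [ 0.0003 -0.0086  0.0197] hi [0.0058 0.01   0.0199]
[ 0.2 -0.3 -0.1]
0.06 826 [[0.5759, -0.145, 0.0666], [0.6118, -0.026, 0.0984]]
0.1 258 [[0.5769, -0.146, 0.1003], [0.6117, -0.0256, 0.1382]]
0.16 174 [[0.5788, -0.0998, 0.1607], [0.6002, -0.0706, 0.1987]]
0.2 489 [[0.5062, -0.0996, 0.2049], [0.654, -0.072, 0.2291]]
```

View pics/s5c.png

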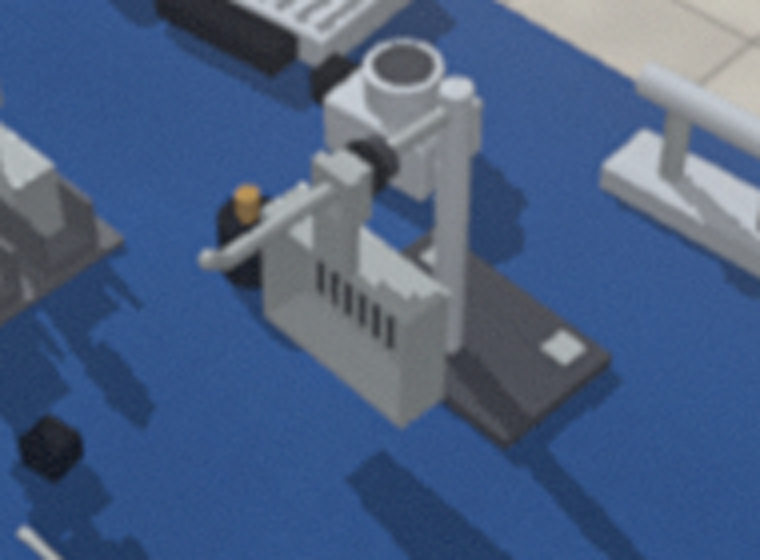

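The side view shows L hanging level on the bar against the dark stop, with its handle at (340,170) in the crop. Next I descend on M.

Request:
jog_arm(deltas=[[0,0,0,0.1,0,1.5,1],[0,0,0,0,0,1.5,1],[0,0,0,0,0,0.8,1],[0,0,0,0,0,0,1],[0,0,0,0,0,0,1]])

```text
t: 13.75
tool_pos: [0.4837, 0.2126, 0.1406]
tool_rot: [0.022, 3.141, 0.0]
contact_force: [1.2, 0.3, -0.5]
opening: 0.0858
```

```bash
python3 st.py; python3 near.py w6.png
```

```text
pos [0.4837 0.2126 0.1406] y err to hook 0.2931 yaw -0.0139 F [ 1.2  0.3 -0.5] T [-0.01  0.    0.01] t 13.75
pos [0.48400802 0.2127257  0.14106711] n 7074 tool-frame lo [-0.0159 -0.0143 -0.0189] hi [0.0038 0.0142 0.0181]
[-0.2 -0.4 -0. ]
```

Request:
jog_arm(deltas=[[0,0,0,0,0,0.1,0.6],[0,0,0,0,0,0,0.2],[0,0,0,0,0,0,0.2],[0,0,0,0,0,0,0.2],[0,0,0,0,0,0,0.2],[0,0,0,0,0,0,0.2],[0,0,0,0,0,0,0.2],[0,0,0,0,0,-1,0.2],[0,0,0,0,0,-2.5,0.2],[0,0,0,0,0,-3,0.2],[0,0,0.024,0,0,-3,0.2]], grip_force=60)

```text
t: 14.72
tool_pos: [0.4823, 0.2122, 0.2339]
tool_rot: [-0.06, -3.138, 0.002]
contact_force: [0.2, -0.0, -1.6]
opening: 0.0292
```

Request:
jog_arm(deltas=[[0,0,0,0.41,-2.3,0,0.2],[0,0,0,0.41,-4,0,0.2],[0,0,0,0.41,-4,0,0.2],[0,0,0,0.41,-4,0,0.2],[0,0,0,0.41,-4,0,0.2],[0,0,0,0.41,-4,0,0.2],[0,0,0,0.41,-4,0,0.2],[0,0,0,0.4,-3,0,0.2],[0,0,0,0,0,0.8,0.2],[0,0,0,0,0,0.7,0.2],[0,0,0,0,0,0,0.2],[0,0,0,0,0,0,0.2]])

```text
t: 15.72
tool_pos: [0.439, -0.0778, 0.2177]
tool_rot: [-0.057, -3.139, -0.002]
contact_force: [-0.1, 1.0, -1.1]
opening: 0.0292
```

```bash
python3 st.py; python3 near.py w7.png
```

```text
pos [ 0.439  -0.0778  0.2177] y err to hook 0.001 yaw -0.0364 F [-0.1  1.  -1.1] T [ 0.03  0.07 -0.02] t 15.7167
pos [ 0.43939536 -0.07778199  0.21829726] n 11679 tool-frame lo [-0.0156 -0.0235 -0.0281] hi [0.0139 0.0234 0.0177]
[-0.3 -0.  -2. ]
```

Request:
jog_arm(deltas=[[0,0,0,-0.9,-0.13,-0.15,0.2],[0,0,0,-0.9,0,0,0.2],[0,0,0,-0.7,0,0,0.2],[0,0,0,0,0,0,0.2],[0,0,0,0,0,0,0.2],[0,0,0,0,0,0,0.2]])

```text
t: 16.27
tool_pos: [0.4646, -0.0811, 0.2202]
tool_rot: [-0.059, -3.14, -0.0]
contact_force: [0.6, -0.2, -0.9]
opening: 0.029
```

```bash
python3 st.py; sed -i 's/abs(P\[...,1\])<.025/abs(P[...,1])<.0125/' near.py; python3 near.py w8.png; python3 st.py
```

```text
pos [ 0.4646 -0.0811  0.2202] y err to hook -0.0013 yaw -0.0374 F [ 0.6 -0.2 -0.9] T [0.05 0.03 0.05] t 16.2667
pos [ 0.46439189 -0.08111636  0.22013158] n 6375 tool-frame lo [-0.0171 -0.0118 -0.0208] hi [0.0031 0.0119 0.0179]
[ 0.4  0.4 -2.5]
pos [ 0.4644 -0.0811  0.2201] y err to hook -0.0014 yaw -0.0377 F [ 0.4  0.4 -2.5] T [-0.01  0.02 -0.04] t 16.3167
```

Request:
jog_arm(deltas=[[0,0,0,-0.5,0.08,0.1,0.2],[0,0,0,-0.5,0,0,0.2],[0,0,0,-0.4,0,0,0.2],[0,0,0,-0.2,0,0,0.2],[0,0,0,-0.2,0,0,0.2],[0,0,0,-0.2,0,0,0.2]])

```text
t: 16.82
tool_pos: [0.4847, -0.0812, 0.2193]
tool_rot: [-0.059, -3.141, -0.0]
contact_force: [0.9, -0.4, -2.4]
opening: 0.0291
```

Request:
jog_arm(deltas=[[0,0,0,-0.2,0,0,0.2],[0,0,0,-0.2,0,0,0.2],[0,0,0,-0.2,0,0,0.2],[0,0,0,-0.2,0,0,0.2]])

```text
t: 17.15
tool_pos: [0.4927, -0.0815, 0.2193]
tool_rot: [-0.059, -3.141, 0.0]
contact_force: [-0.6, 0.5, -2.0]
opening: 0.0292
```

Request:
jog_arm(deltas=[[0,0,0,-0.3,0,0,0.2],[0,0,0,-0.3,0,0,0.2],[0,0,0,-0.3,0,0,0.2],[0,0,0,-0.3,0,0,0.2],[0,0,0,-0.3,0,0,0.2],[0,0,0,-0.3,0,0,0.2]])

```text
t: 17.65
tool_pos: [0.5108, -0.0822, 0.2193]
tool_rot: [-0.059, -3.141, -0.0]
contact_force: [0.6, 0.3, -1.3]
opening: 0.0291
```

Request:
jog_arm(deltas=[[0,0,0,-0.4,0,0,0.2],[0,0,0,-0.4,0,0,0.2],[0,0,0,-0.3,0,0.3,0.2],[0,0,0,-0.3,0,0.3,0.2],[0,0,0,-0.3,0,0.3,0.2],[0,0,0,0,0,0,0.2]])

```text
t: 18.15
tool_pos: [0.5274, -0.0827, 0.2091]
tool_rot: [-0.059, -3.139, -0.001]
contact_force: [-0.8, -0.3, -3.7]
opening: 0.0289
```

Request:
jog_arm(deltas=[[0,0,0,-0.5,0,0,0.2],[0,0,0,-0.5,0,0,0.2],[0,0,0,-0.5,0,0,0.2],[0,0,0,-0.5,0,0,0.2],[0,0,0,-0.5,0,0,0.2],[0,0,0,-0.4,0,0,0.2],[0,0,0,-0.2,0,0,0.2],[0,0,0,0,0,0,0.2]])

```text
t: 18.82
tool_pos: [0.5589, -0.084, 0.2103]
tool_rot: [0.059, 3.141, -0.0]
contact_force: [-0.0, 0.2, -2.1]
opening: 0.0289
```

Request:
jog_arm(deltas=[[0,0,0,-0.1,0,0,0.2],[0,0,0,-0.1,0,0,0.2],[0,0,0,-0.1,0,0,0.2],[0,0,0,0,0,0,0.2]])

```text
t: 19.15
tool_pos: [0.5615, -0.0841, 0.2104]
tool_rot: [0.059, 3.141, -0.0]
contact_force: [0.1, 1.1, -2.2]
opening: 0.0291
```

Request:
jog_arm(deltas=[[0,0,0,-0.1,0,0,0.2],[0,0,0,-0.1,0,0,0.2],[0,0,0,0,0,0,0.2]])

```text
t: 19.4
tool_pos: [0.5636, -0.0842, 0.2103]
tool_rot: [0.059, 3.141, 0.0]
contact_force: [-0.0, -0.4, -2.5]
opening: 0.029
```

Request:
jog_arm(deltas=[[0,0,0,-0.1,0,0,0.2],[0,0,0,-0.1,0,0,0.2],[0,0,0,0,0,0,0.2]])

```text
t: 19.65
tool_pos: [0.5653, -0.0842, 0.2101]
tool_rot: [-0.059, -3.14, -0.0]
contact_force: [-0.8, -0.7, -2.0]
opening: 0.0296
```

Request:
jog_arm(deltas=[[0,0,0,-0.08,0,0,0.2],[0,0,0,0,0,0,0.2],[0,0,0,0,0,0,0.2]])

```text
t: 19.9
tool_pos: [0.5657, -0.0842, 0.2101]
tool_rot: [-0.059, -3.139, -0.0]
contact_force: [-4.3, 0.5, -0.2]
opening: 0.0289
```

Request:
jog_arm(deltas=[[0,0,0,-0.06,0,0,0.2],[0,0,0,0,0,0,0.2],[0,0,0,0,0,0,0.2]])

```text
t: 20.15
tool_pos: [0.566, -0.0842, 0.2101]
tool_rot: [-0.059, -3.139, -0.0]
contact_force: [-5.8, 0.4, 0.4]
opening: 0.0291
```

Request:
jog_arm(deltas=[[0,0,0,-0.07,0,0,0.2],[0,0,0,-0.07,0,0,0.2],[0,0,0,-0.05,0,0,0.2],[0,0,0,0,0,0,0.2],[0,0,0,0,0,0,0.2]])

```text
t: 20.57
tool_pos: [0.5667, -0.0842, 0.2101]
tool_rot: [-0.059, -3.135, -0.001]
contact_force: [-11.0, 0.3, 3.3]
opening: 0.0292
```

Request:
jog_arm(deltas=[[0,0,0,-0.04,0,0,0.2],[0,0,0,-0.03,0,0,0.2],[0,0,0,0,0,0,0.2],[0,0,0,0,0,0,0.2],[0,0,0,0,0,0,0.2],[0,0,0,0,0,0,0.2]])

```text
t: 21.07
tool_pos: [0.567, -0.0842, 0.2101]
tool_rot: [-0.059, -3.134, -0.001]
contact_force: [-14.4, 0.6, 4.6]
opening: 0.0292
```

Request:
jog_arm(deltas=[[0,0,0,0.08,0,0,0.2],[0,0,0,0.07,0,0.1,0.2],[0,0,0,0.07,0,0.1,0.2],[0,0,0,0,0,0.08,0.2],[0,0,0,0,0,0,0.2]])

```text
t: 21.48
tool_pos: [0.5665, -0.0844, 0.2082]
tool_rot: [-0.059, -3.139, 0.0]
contact_force: [-7.8, 0.2, 3.5]
opening: 0.0291
```

Request:
jog_arm(deltas=[[0,0,0,0.06,0,-0.04,0.2],[0,0,0,0.06,0,0,0.2],[0,0,0,0,0,0,0.2]])

```text
t: 21.73
tool_pos: [0.566, -0.0843, 0.2082]
tool_rot: [0.059, 3.141, -0.0]
contact_force: [-5.0, -0.1, 0.2]
opening: 0.0295
```

Request:
jog_arm(deltas=[[0,0,0,0.05,0,0,0.2],[0,0,0,0.03,0,0,0.2],[0,0,0,0,0,0,0.2],[0,0,0,0,0,0,0.35],[0,0,0,0,0,0,0.45],[0,0,0,0,0,0,0.6],[0,0,0,0,0,0,0.8],[0,0,0,0,0,0,0.8],[0,0,0,0,0,0,0.8]])

```text
t: 22.48
tool_pos: [0.5654, -0.0843, 0.2081]
tool_rot: [0.059, 3.141, -0.0]
contact_force: [0.2, -0.2, -0.4]
opening: 0.0681
```

```bash
python3 st.py; python3 near.py w9.png; python3 - <<'E'
from h import *
im,d,k=grab("wrist"); Rt,p=pose(); P=(cloud(d,k)-p)@Rt
m=(d>0)&(abs(P[...,1])<.0125)&(P[...,2]>-.026)&(P[...,2]<-.012)&(abs(P[...,0])<.06)
print(np.histogram(P[m][:,0],np.arange(-.06,.02,.002)))
E
```

```text
pos [ 0.5654 -0.0843  0.2081] y err to hook -0.0007 yaw -0.0378 F [ 0.2 -0.2 -0.4] T [-0.01  0.03 -0.02] t 22.4833
pos [ 0.56535204 -0.08426116  0.20801893] n 8274 tool-frame lo [-0.0224 -0.0119 -0.021 ] hi [0.0276 0.012  0.0152]
[-0. -0. -1.]
(array([  0,   0,   0,   0,   0,   0,   0,   0,   0,   0,   0,   0,   0,
         0,   0,   0,   0,  38, 158, 271, 366, 567, 254, 262, 259, 249,
        77, 260, 311, 338, 542, 929,  43,  34,  34,  37,  43,  39,  43]), array([-6.00000000e-02, -5.80000000e-02, -5.60000000e-02, -5.40000000e-02,
       -5.20000000e-02, -5.00000000e-02, -4.80000000e-02, -4.60000000e-02,
       -4.40000000e-02, -4.20000000e-02, -4.00000000e-02, -3.80000000e-02,
       -3.60000000e-02, -3.40000000e-02, -3.20000000e-02, -3.00000000e-02,
       -2.80000000e-02, -2.60000000e-02, -2.40000000e-02, -2.20000000e-02,
       -2.00000000e-02, -1.80000000e-02, -1.60000000e-02, -1.40000000e-02,
       -1.20000000e-02, -1.00000000e-02, -8.00000000e-03, -6.00000000e-03,
       -4.00000000e-03, -2.00000000e-03,  5.55111512e-17,  2.00000000e-03,
        4.00000000e-03,  6.00000000e-03,  8.00000000e-03,  1.00000000e-02,
        1.20000000e-02,  1.40000000e-02,  1.60000000e-02,  1.80000000e-02]))
```

M is nested exactly 20 mm in front of L: handle faces at +4 and -16 mm in the tool frame. Now S.

Request:
jog_arm(deltas=[[0,0,0,0,0,-1,0.9],[0,0,0,0,0,-2.5,1],[0,0,0,0,0,-3,1],[0,0,-0.024,0,0,-3,1],[0,0,0,0.28,3.7,0,1],[0,0,0,0.28,3.7,0,1],[0,0,0,0.28,3.7,0,1],[0,0,0,0.28,3.7,0,1],[0,0,0,0.27,3.7,0,1],[0,0,0,0.27,3.7,0,1],[0,0,0,0.27,3.7,0,1],[0,0,0,0.27,3.7,0,1]])

```text
t: 23.58
tool_pos: [0.547, 0.2139, 0.3041]
tool_rot: [0.022, 3.14, 0.001]
contact_force: [0.4, 0.1, 0.7]
opening: 0.0855
```

Request:
jog_arm(deltas=[[0,0,0,0,0,3,1],[0,0,0,0,0,4,1],[0,0,0,0,0,4,1],[0,0,0,0,0,3.5,1],[0,0,0,0,0,2,1],[0,0,0,0,0,0,1],[0,0,0,0,0,0,1],[0,0,0,0,0,0,1]])

```text
t: 24.25
tool_pos: [0.5488, 0.2124, 0.1405]
tool_rot: [0.022, 3.138, 0.002]
contact_force: [-0.1, 0.6, 0.0]
opening: 0.0854
```

```bash
python3 st.py; sed -i 's/abs(P\[...,1\])<.0125/abs(P[...,1])<.025/' near.py; python3 near.py w10.png
```

```text
pos [0.5488 0.2124 0.1405] y err to hook 0.2953 yaw -0.0139 F [-0.1  0.6  0. ] T [-0.03  0.05  0.04] t 24.25
pos [0.5492152  0.21247275 0.1412227 ] n 4789 tool-frame lo [-0.0133 -0.0154 -0.0108] hi [0.0063 0.0134 0.0184]
[ 0.3 -0.6  0.8]
```

Request:
jog_arm(deltas=[[0,0,0,0.2,-0.08,0.5,1],[0,0,0,0,0,0.4,1],[0,0,0,0,0,0,1],[0,0,0,0,0,0,1]])

```text
t: 24.63
tool_pos: [0.5452, 0.2112, 0.129]
tool_rot: [-0.022, -3.141, 0.0]
contact_force: [0.3, -0.1, 0.1]
opening: 0.0856
```

```bash
python3 near.py w11.png; python3 st.py
```

```text
pos [0.54532369 0.21122685 0.12903727] n 7795 tool-frame lo [-0.0173 -0.014  -0.0229] hi [0.0024 0.0145 0.018 ]
[-0.2 -0.2  0.2]
pos [0.5453 0.2112 0.129 ] y err to hook 0.294 yaw -0.0138 F [-0.2 -0.2  0.2] T [-0.   -0.   -0.02] t 24.6833
```

Request:
jog_arm(deltas=[[0,0,0,-0.12,0,-0.25,1],[0,0,0,0,0,0,0.4],[0,0,0,0,0,0,0.2],[0,0,0,0,0,0,0.2],[0,0,0,0,0,0,0.2],[0,0,0,0,0,0,0.2],[0,0,0,0,0,0,0.2],[0,0,0,0,0,0,0.2],[0,0,0,0,0,-1.4,0.2],[0,0,0,0,0,-3,0.2],[0,0,0,0,0,-3,0.2],[0,0,0.024,0,0,-3,0.2]], grip_force=60)

```text
t: 25.68
tool_pos: [0.5458, 0.211, 0.2365]
tool_rot: [-0.06, -3.139, 0.001]
contact_force: [0.6, 0.8, -1.4]
opening: 0.029
```

Request:
jog_arm(deltas=[[0,0,0,1.0,-2.5,0,0.2],[0,0,0,1.2,-3.9,0,0.2],[0,0,0,1.2,-3.9,0,0.2],[0,0,0,1.2,-3.9,0,0.2],[0,0,0,1.2,-3.9,0,0.2],[0,0,0,1.2,-3.9,0,0.2],[0,0,0,1.2,-3.9,0,0.2],[0,0,0,1.2,-3.4,0,0.2],[0,0,0,0,0,0.8,0.2],[0,0,0,0,0,0.7,0.2],[0,0,0,0,0,0,0.2],[0,0,0,0,0,0,0.2]])

```text
t: 26.68
tool_pos: [0.4412, -0.077, 0.2197]
tool_rot: [-0.057, -3.139, -0.001]
contact_force: [0.8, -0.5, -2.5]
opening: 0.029
```

```bash
sed -i 's/abs(P\[...,1\])<.025/abs(P[...,1])<.0125/' near.py; python3 near.py w12.png; python3 st.py
```

```text
pos [ 0.44154283 -0.07691092  0.22020741] n 6250 tool-frame lo [-0.0157 -0.0119 -0.02  ] hi [0.0039 0.0118 0.0179]
[-0.  -0.5 -1.8]
pos [ 0.4415 -0.0769  0.2202] y err to hook 0.002 yaw -0.0358 F [-0.  -0.5 -1.8] T [-0.03  0.03  0.03] t 26.7333
```

Request:
jog_arm(deltas=[[0,0,0,-0.9,-0.15,0,0.2],[0,0,0,-0.9,0,0,0.2],[0,0,0,-0.5,0,0,0.2],[0,0,0,0,0,0,0.2],[0,0,0,0,0,0,0.2],[0,0,0,0,0,0,0.2]])

```text
t: 27.23
tool_pos: [0.4644, -0.0801, 0.2203]
tool_rot: [-0.058, -3.14, -0.0]
contact_force: [-0.5, 0.2, -1.9]
opening: 0.0295
```

```bash
python3 st.py; python3 near.py w13.png; python3 st.py
```

```text
pos [ 0.4644 -0.0801  0.2203] y err to hook -0.0003 yaw -0.0372 F [-0.5  0.2 -1.9] T [-0.02  0.02 -0.03] t 27.2333
pos [ 0.46428256 -0.08014971  0.22030234] n 6339 tool-frame lo [-0.0165 -0.0119 -0.0205] hi [0.0035 0.0118 0.0179]
[ 0.2 -0.2 -2.1]
pos [ 0.4643 -0.0801  0.2203] y err to hook -0.0004 yaw -0.0374 F [ 0.2 -0.2 -2.1] T [-0.01  0.07 -0.02] t 27.2833
```

Request:
jog_arm(deltas=[[0,0,0,-0.5,0,0.08,0.2],[0,0,0,-0.5,0,0,0.2],[0,0,0,-0.4,0,0,0.2],[0,0,0,-0.2,0,0,0.2],[0,0,0,-0.2,0,0,0.2],[0,0,0,-0.2,0,0,0.2]])

```text
t: 27.78
tool_pos: [0.4846, -0.0812, 0.2196]
tool_rot: [-0.059, -3.141, -0.0]
contact_force: [-0.0, -0.5, -2.0]
opening: 0.029
```

Request:
jog_arm(deltas=[[0,0,0,-0.2,0,0,0.2],[0,0,0,-0.2,0,0,0.2],[0,0,0,-0.2,0,0,0.2],[0,0,0,-0.2,0,0,0.2]])

```text
t: 28.12
tool_pos: [0.4926, -0.0814, 0.2196]
tool_rot: [0.059, 3.141, 0.0]
contact_force: [-0.6, 0.2, -1.5]
opening: 0.0292
```

Request:
jog_arm(deltas=[[0,0,0,-0.3,0,0,0.2],[0,0,0,-0.3,0,0,0.2],[0,0,0,-0.3,0,0,0.2],[0,0,0,-0.3,0,0,0.2],[0,0,0,-0.3,0,0,0.2],[0,0,0,-0.3,0,0,0.2]])

```text
t: 28.62
tool_pos: [0.5107, -0.0821, 0.2196]
tool_rot: [-0.059, -3.141, -0.0]
contact_force: [0.4, 0.6, -1.4]
opening: 0.029
```

Request:
jog_arm(deltas=[[0,0,0,-0.4,0,0,0.2],[0,0,0,-0.3,0,0,0.2],[0,0,0,-0.3,0,0.3,0.2],[0,0,0,-0.3,0,0.3,0.2],[0,0,0,-0.2,0,0.3,0.2],[0,0,0,0,0,0,0.2]])

```text
t: 29.12
tool_pos: [0.5252, -0.0826, 0.2094]
tool_rot: [-0.059, -3.139, -0.001]
contact_force: [-0.6, -0.1, -2.3]
opening: 0.029
```

Contact is expected at eye x ≈ 0.5455.

Request:
jog_arm(deltas=[[0,0,0,-0.4,0,0,0.2],[0,0,0,-0.4,0,0,0.2],[0,0,0,-0.4,0,0,0.2],[0,0,0,-0.3,0,0,0.2],[0,0,0,-0.15,0,0,0.2],[0,0,0,0,0,0,0.2]])

```text
t: 29.62
tool_pos: [0.5423, -0.0833, 0.2107]
tool_rot: [0.059, 3.141, -0.0]
contact_force: [0.1, -0.9, -1.7]
opening: 0.029
```

Request:
jog_arm(deltas=[[0,0,0,-0.1,0,0,0.2],[0,0,0,-0.1,0,0,0.2],[0,0,0,0,0,0,0.2]])

```text
t: 29.87
tool_pos: [0.5439, -0.0834, 0.2106]
tool_rot: [0.059, 3.141, -0.0]
contact_force: [0.2, 0.5, -2.6]
opening: 0.0289
```

Request:
jog_arm(deltas=[[0,0,0,-0.1,0,0,0.2],[0,0,0,-0.1,0,0,0.2],[0,0,0,0,0,0,0.2]])

```text
t: 30.12
tool_pos: [0.5457, -0.0834, 0.2104]
tool_rot: [-0.059, -3.14, -0.0]
contact_force: [-1.5, -0.5, -1.5]
opening: 0.0289
```

Request:
jog_arm(deltas=[[0,0,0,-0.1,0,0,0.2],[0,0,0,-0.05,0,0,0.2],[0,0,0,0,0,0,0.2]])

```text
t: 30.37
tool_pos: [0.546, -0.0835, 0.2104]
tool_rot: [-0.059, -3.137, -0.0]
contact_force: [-7.1, -0.5, 0.6]
opening: 0.029
```

Request:
jog_arm(deltas=[[0,0,0,-0.07,0,0,0.2],[0,0,0,-0.07,0,0,0.2],[0,0,0,0,0,0,0.2],[0,0,0,0,0,0,0.2]])

```text
t: 30.7
tool_pos: [0.5466, -0.0835, 0.2104]
tool_rot: [-0.06, -3.134, -0.0]
contact_force: [-11.0, 0.9, 3.1]
opening: 0.0291
```

Request:
jog_arm(deltas=[[0,0,0,-0.05,0,0,0.2],[0,0,0,0,0,0,0.2],[0,0,0,0,0,0,0.2],[0,0,0,0,0,0,0.2]])

```text
t: 31.03
tool_pos: [0.5467, -0.0835, 0.2104]
tool_rot: [-0.059, -3.133, -0.0]
contact_force: [-12.4, 0.1, 3.7]
opening: 0.029
```

Request:
jog_arm(deltas=[[0,0,0,-0.06,0,0,0.2],[0,0,0,0,0,0,0.2],[0,0,0,0,0,0,0.2],[0,0,0,0,0,0,0.2],[0,0,0,0,0,0,0.2],[0,0,0,0,0,0,0.2]])

```text
t: 31.53
tool_pos: [0.547, -0.0835, 0.2104]
tool_rot: [-0.059, -3.132, -0.0]
contact_force: [-14.2, 0.7, 4.9]
opening: 0.0287
```

Request:
jog_arm(deltas=[[0,0,0,0.08,0,0,0.2],[0,0,0,0.07,0,0.1,0.2],[0,0,0,0.07,0,0.1,0.2],[0,0,0,0.05,0,0.05,0.2],[0,0,0,0,0,0,0.2]])

```text
t: 31.95
tool_pos: [0.5466, -0.0835, 0.2084]
tool_rot: [-0.06, -3.139, 0.0]
contact_force: [-5.4, -0.1, 1.3]
opening: 0.0288
```

Request:
jog_arm(deltas=[[0,0,0,0.05,0,0,0.2],[0,0,0,0.04,0,0,0.2],[0,0,0,0,0,0,0.2],[0,0,0,0,0,0,0.35],[0,0,0,0,0,0,0.45],[0,0,0,0,0,0,0.6],[0,0,0,0,0,0,0.8],[0,0,0,0,0,0,0.8],[0,0,0,0,0,0,0.8]])

```text
t: 32.7
tool_pos: [0.5465, -0.0835, 0.2083]
tool_rot: [0.059, 3.14, -0.0]
contact_force: [-0.4, -0.3, -0.1]
opening: 0.0683
```

```bash
python3 st.py; python3 - <<'E'
from h import *
im,d,k=grab("wrist"); Rt,p=pose(); P=(cloud(d,k)-p)@Rt
for a,b in((-.026,-.016),(-.016,-.005),(-.005,.02)):
    m=(d>0)&(abs(P[...,1])<.0125)&(P[...,2]>a)&(P[...,2]<b)&(abs(P[...,0])<.06)
    h,e=np.histogram(P[m][:,0]*1000,np.arange(-60,10,1)); i=np.where(h>0)[0]; print(a,dict(zip(e[i].astype(int).tolist(),h[i].tolist())))
E
```

```text
pos [ 0.5465 -0.0835  0.2083] y err to hook -0.0006 yaw -0.0377 F [-0.4 -0.3 -0.1] T [ 0.02  0.03 -0.05] t 32.7
-0.026 {-28: 12, -27: 8, -26: 2, -25: 28, -24: 74, -23: 107, -22: 132, -21: 150, -20: 137, -19: 142, -18: 202, -17: 374, -16: 181, -15: 131, -14: 119, -13: 137, -12: 121, -11: 133, -10: 126, -9: 129, -8: 125, -7: 79, -6: 11, -5: 90, -4: 149, -3: 161, -2: 176, -1: 155, 0: 164, 1: 179, 2: 199, 3: 507, 4: 101}
-0.016 {-18: 11, -17: 48, -16: 13, 1: 9, 2: 84, 3: 652, 4: 207, 5: 56, 6: 55, 7: 58, 8: 72}
-0.005 {-17: 1, -16: 9, -15: 6, -14: 14, -13: 11, -12: 11, -11: 10, -10: 13, -9: 14, -8: 16, -7: 16, -6: 14, -5: 18, -4: 14, -3: 19, -2: 19, -1: 21, 0: 21, 1: 20, 2: 27, 3: 647, 4: 265}
```

Request:
jog_arm(deltas=[[0,0,0,0,0,-1,0.9],[0,0,0,0,0,-2.5,1],[0,0,0,0,0,-3.5,1],[0,0,0,0,0,-3.5,1],[0,0,0,1,3,0,1],[0,0,0,1.2,3.7,0,1],[0,0,0,1.2,3.7,0,1],[0,0,0,1.2,3.7,0,1],[0,0,0,1,3.7,0,1],[0,0,0,0,3,0,1],[0,0,0,0,0,0,1],[0,0,0,0,0,0,1]])

```text
t: 33.75
tool_pos: [0.498, 0.1279, 0.314]
tool_rot: [0.054, 3.14, -0.0]
contact_force: [0.8, -0.9, -0.1]
opening: 0.0855
```

```bash
python3 - <<'E'
from h import *
P={}
for n in("side","top"):
    im,d,k=grab(n,n+"9.png"); Q=cloud(d,k); X,Y,Z=Q[...,0],Q[...,1],Q[...,2]
    a=-.0375; c,s=np.cos(a),np.sin(a)
    U=(X-.4965)*c+(Y+.081)*s; V=-(X-.4965)*s+(Y+.081)*c
    if n=="side":
        m=(d>0)&(abs(V)<.013)&(Z>.155)&(Z<.195); h,e=np.histogram(U[m]*1000,np.arange(30,110,2)); print("handle faces",dict(zip(e.tolist(),h.tolist())))
        t=im[140:300,190:350,::-1]
    else:
        m=(d>0)&(abs(V)<.012)&(Z>.222)&(Z<.24)&(U>.02)&(U<.15); h,e=np.histogram(U[m]*1000,np.arange(20,150,2)); print("tops",dict(zip(e.tolist(),h.tolist())))
        t=im[150:310,140:300,::-1]
        d0=np.load("top1.npz")["d"]; print("changed elsewhere px:",[(x.tolist()) for x in cv2.connectedComponentsWithStats(((abs(d-d0)>.02)&(d>0)&(d0>0)).astype(np.uint8))[2] if x[4]>25])
    P[n]=cv2.resize(t,(400,400),interpolation=cv2.INTER_CUBIC)
cv2.imwrite("pics/f.png",np.hstack([P["side"],P["top"]]))
E
```

```text
handle faces {30: 0, 32: 0, 34: 0, 36: 0, 38: 0, 40: 0, 42: 0, 44: 65, 46: 33, 48: 3, 50: 1, 52: 4, 54: 1, 56: 1, 58: 2, 60: 0, 62: 5, 64: 22, 66: 10, 68: 1, 70: 0, 72: 0, 74: 1, 76: 0, 78: 1, 80: 2, 82: 2, 84: 21, 86: 12, 88: 1, 90: 0, 92: 0, 94: 0, 96: 2, 98: 3, 100: 3, 102: 2, 104: 5, 106: 5}
tops {20: 2, 22: 0, 24: 0, 26: 0, 28: 1, 30: 0, 32: 1, 34: 3, 36: 1, 38: 1, 40: 0, 42: 1, 44: 0, 46: 0, 48: 0, 50: 8, 52: 5, 54: 7, 56: 6, 58: 8, 60: 4, 62: 5, 64: 7, 66: 5, 68: 4, 70: 7, 72: 8, 74: 7, 76: 5, 78: 6, 80: 8, 82: 5, 84: 4, 86: 7, 88: 6, 90: 6, 92: 5, 94: 7, 96: 7, 98: 3, 100: 6, 102: 6, 104: 5, 106: 3, 108: 5, 110: 7, 112: 6, 114: 7, 116: 6, 118: 8, 120: 0, 122: 8, 124: 7, 126: 3, 128: 5, 130: 1, 132: 0, 134: 0, 136: 0, 138: 1, 140: 0, 142: 1, 144: 1, 146: 0}
changed elsewhere px: [[0, 0, 560, 420, 213374], [268, 204, 20, 30, 453], [153, 206, 83, 214, 11420], [290, 206, 20, 29, 452], [0, 348, 86, 72, 3248], [237, 397, 46, 23, 664]]
```

View pics/f.png

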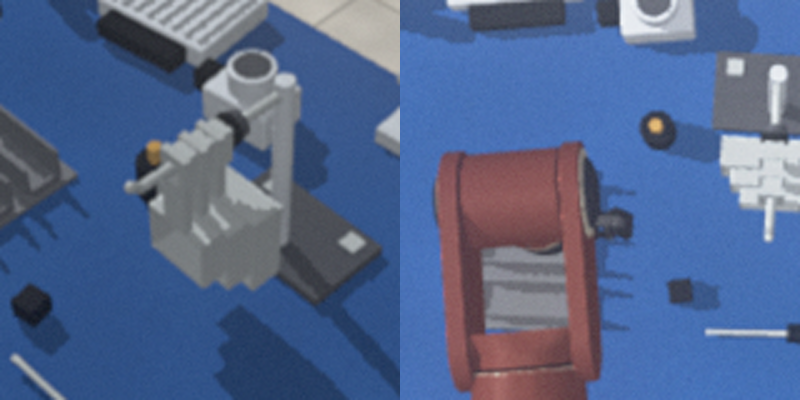

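The final view shows all three baskets hanging level and nested against the dark stop, with handle faces 20 mm apart (at 45, 65 and 85 mm from the tip). The gripper is clear, and outside the arm, rack and hook nothing has moved. I'm handing in.

```bash
python3 -c "
from station import ctrl
print(ctrl.finish_job())"
```

```text
the job is handed in; nothing more can be done
None
```

All three baskets are on the hook, hung large, then middle, then small, with their open sides towards the free end. I handed the job in at about 34 s.

- **Pressing:** I slid each basket along the hook until I felt contact, then pressed and held for a moment. Peak readings were about 12.8 N for the large basket, 14.4 N for the middle and 14.2 N for the small, all under the 22 N limit. I then eased back, set the eye on the bar and let go.
- **Last checks:** The side view puts the handle faces about 45, 65 and 85 mm from the hook's tip, so they sit 20 mm apart with no gaps. The top view shows the handles running unbroken to the stop. Nothing else on the bench had moved and the gripper was clear.
- **Unexplained reading:** The vertical force rose by about 6 to 7 N during each press. I put this down to the arm giving slightly and friction on the bar. The force fell back to about zero after each release.

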